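# Set out the parts of a press-fit job

### The arm

A 7-joint arm with a two-finger parallel gripper is mounted at the origin on the work surface. World frame = base frame: x ahead of the robot, y to its left, z up, the work surface at z = 0. Lengths are in m, angles in rad, forces in N, time in s.
With the tool pointing down it reaches from about 0.4 to 0.85 m from the base axis. Payload 4.5 kg.
Tool frame: the origin (TCP) lies between the finger pads; the fingertips stand 25 mm ahead of it and the grasp point (between the pads) lies 6 mm ahead of it (r.tips_ahead is the distance from the TCP to the fingertips, in m); z points along the fingers, y is the direction in which the jaws open and shut (so a half turn about z gives the same grasp; the last joint's range is limited). The gripper opens to 88 mm and grips with 3 to 60 N. Pads are 18 mm wide; open, the fingers measure 123 mm over their backs; the gripper's body (75 mm by 187 mm) begins 45 mm behind the grasp point.
Start: joints at [0.034, 0.689, -0.195, 1.565, 0.157, 0.902, -0.215], TCP at [0.625, 0, 0.264] pointing down, gripper open.
Joint ranges: [-3.01, 3.01], [-0.46, 2.08], [-1.47, 1.51], [0.13, 2.56], [-1, 4.14], [0.04, 2.09], [-2.66, 2.66]. Speed limits (rad/s): [2.57, 2.57, 3.14, 3.14, 3.14, 3.14, 3.14].

### API

Orientations are given as a unit quaternion [x, y, z, w].
In Python, from plant import r, imaging gives the robot as it stands.
- The arm moves only by the tool send_rows, never from a script. Its argument "moves" is one flat list of numbers, 6 for each row, row after row: the shift along the tool's x, y, z in m, then the turn, a rotation vector about the tool's x, y, z in degrees. A call has exactly 5 rows; each row is the pose to reach, as a shift and turn from the pose measured when the call began, along the tool's axes at that moment; what a row does not reach only later rows make up. A row lasts 1/12 s, in which the tool goes at most 41.7 mm and 7.16 degrees, less where a joint would pass 70% of its speed; a pose out of reach is approached as far as the arm can. A call with a gripper value outside its range is refused whole. "claw" is the closure, from -1 (fully open) to 1 (shut), so that 0 is half open, set as the call begins (left out, the last holds). The fingers move at their own pace and stop on an object; "grip_force" is the grip in N (left out, the last holds). Time passes only in rows, so rows that repeat a pose let the fingers close, or fill a call up. It gives the time, the measured TCP pose, the force and the opening at its end, in the units of the state.
- r.get_state(): the state, without advancing time (a new reading comes with each control period).
- imaging.snapshot(name): name is "scene" or "side" or "wrist"; returns a dict with "image" (384x512x3 uint8, red, green, blue), "depth" (384x512 float32, m along the optical axis (not along the pixel's ray), 0 where there is no reading), "mtx" (3x3 intrinsics, pixels), "rvec" (rotation vector, rad) and "tvec" (3), from world to camera coordinates, as OpenCV has them. Camera axes: x right, y down, z forward; pixel columns grow to the right and rows downward; lengths in m; the calibration is good to about 2 mm. The wrist camera is an equidistant fisheye: a pixel r from the principal point sees the ray r / f radians off the axis. A picture is of the moment at which its call begins.
- r.finish_job(): hands the job in, once; it reports no verdict.
Trained networks look in a picture, given as the dict that the camera call returned (one of the last four; its "shot" number tells which), for a name from the list of things; names that differ only in an ending like _2 or _b are one class to them, and where a whole thing is asked for, a point or a joint stands for the part that bears it (a point fixed in the world has none). Each returns a list of dicts, best first, with "score" (0 to 1); they miss things now and then, are a little off and sometimes report something else, mostly with a low value. They report only what shows in the picture. A call takes as long as a camera call. They do not tell look-alikes from the thing itself.
- imaging.look_for(query, picture): "box" ([centre column, centre row, width, height] as shares, 0 to 1, of the picture: columns of its width, rows of its height, round what is visible of it).
- imaging.silhouettes(query, picture): "pixels" (384x512 bool, what is visible of it) and "box" ([centre column, centre row, width, height] as shares, 0 to 1, of the picture: columns of its width, rows of its height, round what is visible of it).
- imaging.pinpoint(query, picture): "point" ([column, row] as shares, 0 to 1, of the picture: columns of its width, rows of its height: a listed point, or the origin of a listed thing).
The state is a dict: "clock": time; "q": joint angles; "qd": joint speeds; "joint_torque": joint torques, N m; "tool_pos": TCP position; "eef_rot": TCP orientation; "contact_force": force on the tool from outside, world axes, zero at the start; "moment": the same for the moment, N m; "opening": opening from 0.0 (shut) to 1.0 (fully open).
Only numpy, scipy, OpenCV 4.12 (cv2) and the standard library are available. Lean on these libraries where they do the work, as an engineer would, in place of code of your own. Each camera call takes 0.05 s, during which the arm holds its last target.

### The job

Set out the parts for the next press-fit: stand the large black sleeve in the middle of the round steel anvil and put the brass plug, thin nose down, into the sleeve's bore so that its shoulder rests on the sleeve. Stand the small black bush on the stop plate, midway between its two pins, and lay the brass collar flat on the bench in front of the V-block (on the robot's side, in line with the groove), about 20 mm clear of it. Leave the nut, the steel block and the file lying where they are.

Things in the scene. Friction and masses are not known exactly. Their poses are not given: they have to be found in the camera images.
- sleeve_center (a point): centre (22 mm up) of the large black steel sleeve: upright tube, outside diameter 48 mm, bore 28 mm right through, 44 mm high, about 0.3 kg, loose, standing on the bench. Its z axis points up; turning about z does not matter.
- plug_center (a point): centre (17 mm up) of the brass plug, 34 mm high in all, about 0.2 kg, loose, standing on its nose on the bench: the nose is the lowest 12 mm, diameter 18 mm and tapering to 14 mm at the foot; above it is a body of diameter 40 mm, 22 mm high, with a dark slot across its top. The step between them is the shoulder. Seated, the shoulder rests on the sleeve's top and the nose hangs inside the bore. Its z axis points up; turning about z does not matter.
- bush_center (a point): centre (15 mm up) of the small black steel bush: upright tube, outside diameter 28 mm, bore 14 mm, 30 mm high, about 0.09 kg, loose, standing on the bench. Its z axis points up; turning about z does not matter.
- collar_center (a point): centre (7 mm up) of the brass collar: flat ring, outside diameter 50 mm, hole 30 mm, 14 mm thick, about 0.14 kg, loose, lying flat on the bench. Its z axis points up; turning about z does not matter.
- anvil: round flat dark steel anvil, diameter 80 mm, 12 mm high, fixed to the bench. Origin at the centre of its underside, z up.
- vblock: steel V-block, 50 x 50 mm and 30 mm high with a V groove along its top, fixed to the bench. Origin at the centre of its underside, z up; its x axis runs along the groove, away from the robot (the block is turned at most 0.3 rad), so its front face is at x = -25 mm.
- stops: stop plate, a thin dark steel plate 44 mm (x) by 140 mm (y), 6 mm thick, fixed to the bench, with two upright steel pins of diameter 12 mm rising 24 mm above the plate at y = +58 and -58 mm. Origin at the centre of its underside, z up; turned at most 0.3 rad.
- nut: bystander: loose plain dark steel hexagon nut, 28 mm across corners, 13 mm high. Origin at the centre of its underside.
- block: bystander: loose small plain dark steel block, 35 mm (x) by 20 mm (y), 10 mm high. Origin at the centre of its underside.
- file: bystander: loose small flat file lying along its x axis, 110 mm long, 16 mm wide, 12 mm high, black handle towards -x. Origin on its underside where the blade meets the handle, about mid-length.
There are look-alikes about, which are no part of the job. Leave any orange or purple look-alike of the part that bears bush_center alone. Of the things that look like the part that bears collar_center, take the one that is nearest to the robot's base at the start.

How it is judged:
At the end, for the whole second after the job is handed in: Upright: sleeve on anvil, centred within 10 mm; plug seated in its bore, shoulder on sleeve within 5 mm; bush on stop plate within 10 mm of midway between pins. Collar flat on bench 5 to 35 mm clear of V-block's front, within 12 mm of groove line. All at rest, released (horizontal distance between sleeve_center and anvil below 0.01 m and z of sleeve_center in the frame of anvil between 0.03 and 0.038 m and angle between each of sleeve_center, bush_center, collar_center's own z axis and vertical below 0.1 rad and horizontal distance between plug_center and sleeve_center below 0.007 m and z of plug_center in the frame of sleeve_center between 0.022 and 0.032 m and angle between plug_center's own z axis and vertical below 0.12 rad and horizontal distance between bush_center and stops below 0.01 m and z of bush_center in the frame of stops between 0.017 and 0.025 m and x of collar_center in the frame of vblock between -0.085 and -0.055 m and y of collar_center in the frame of vblock between -0.012 and 0.012 m and height (world z) of collar_center below 0.011 m and linear speed of each of sleeve, plug, bush, collar below 0.02 m/s); the robot touches nothing.
It fails at once if the nut, the steel block or the file is moved more than 20 mm (distance of any of nut, block, file from where it was at the start of the episode above 0.02 m).
It also fails if it takes over 109 s, if anything falls off the work surface, if the arm or the gripper's body presses on something with over 40 N, if the wrist force passes 120 N, or if a joint passes its speed limit or range.

## Working session

There is one attempt and no reset: what is moved stays moved. The work goes in short steps, Python scripts to look and compute and a tool call to move; the robot and the scene stay as the last step left them, time stands still between calls to the robot, and variables do not carry over. Pictures are saved under pics/ and viewed, and the job is handed in when it is done.

Besides the shell and the picture viewer there is one more tool, called after ">>>" as name(argument=value, ...) on one line, values as JSON. send_rows: Moves the arm, as the interface text tells. Its arguments: {"type":"object","properties":{"moves":{"type":"array"},"claw":{"type":"number"},"grip_force":{"type":"number"}},"required":["moves"]}

```bash
ls; mkdir -p pics
python3 - <<'E'
from plant import r, imaging
import cv2,numpy as np,pickle
print(r.get_state()); print(r.tips_ahead)
for n in ["scene","side","wrist"]:
    p=imaging.snapshot(n); cv2.imwrite(f"pics/{n}0.png",cv2.cvtColor(p["image"],cv2.COLOR_RGB2BGR))
    pickle.dump(p,open(f"{n}0.pkl","wb"))
    print(n,p["mtx"].tolist(),p["rvec"],p["tvec"],[k for k in p])
E
```

```text
pics
{'clock': 0.0, 'q': array([ 0.03378431,  0.68997819, -0.19448896,  1.56633016,  0.15729977,
        0.9025053 , -0.21505204]), 'qd': array([ 9.10589246e-04, -1.09015867e-03, -1.33563720e-03,  6.78809132e-06,
       -2.24960632e-03,  2.70475951e-03,  6.39291285e-05]), 'joint_torque': array([ 3.38560185e-04, -5.27571630e+01, -1.26686912e+00, -1.53434461e+01,
       -5.26333472e-02,  6.56995355e-03,  1.65937727e-04]), 'tool_pos': array([ 6.24417267e-01, -5.02715524e-05,  2.62916670e-01]), 'eef_rot': array([ 7.07061621e-01,  7.07151346e-01, -6.98138247e-04, -5.92330475e-04]), 'contact_force': array([-0.90738166, -0.53428901, -0.65552243]), 'moment': array([-0.00904427,  0.00211106, -0.02895757]), 'opening': 0.9998877280584184}
0.025
scene [[445.4813758737177, 0.0, 246.84522344607606], [0.0, 445.4813758737177, 197.56750171997632], [0.0, 0.0, 1.0]] [ 1.24943166  2.00790717 -1.10855428] [ 0.21622493 -0.20405382  1.40932764] ['image', 'depth', 'mtx', 'rvec', 'tvec', 'shot']
side [[429.76489186809897, 0.0, 251.82349080631332], [0.0, 429.76489186809897, 192.7502935008636], [0.0, 0.0, 1.0]] [ 2.20611404 -0.1348589   0.07491146] [-0.48963844  0.05610126  1.01797881] ['image', 'depth', 'mtx', 'rvec', 'tvec', 'shot']
wrist [[297.3186396354542, 0.0, 261.1640912836654], [0.0, 297.3186396354542, 191.924745824926], [0.0, 0.0, 1.0]] [-2.86323671e+00 -4.64892787e-04  1.85638557e-03] [-0.62373738 -0.03730818  0.38988544] ['image', 'depth', 'mtx', 'rvec', 'tvec', 'shot']
```

View pics/scene0.png

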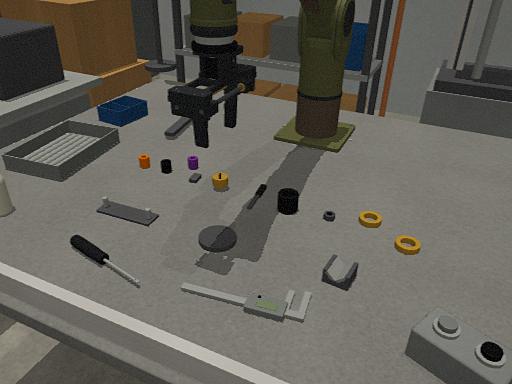

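View pics/side0.png

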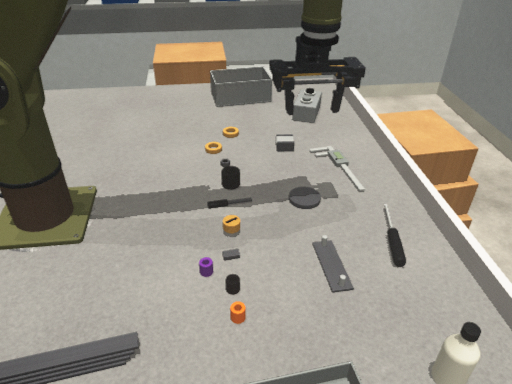

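View pics/wrist0.png

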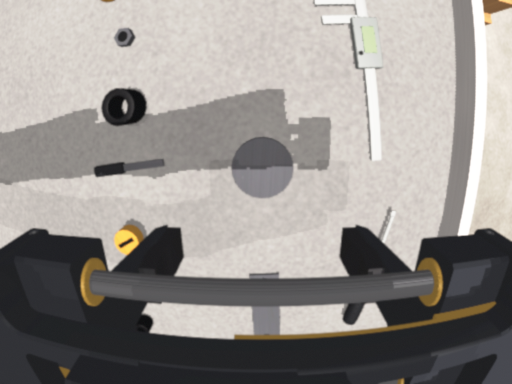

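The scene picture shows these candidates:
- **Bush:** black (166,166), orange (144,161) and purple (193,162). I choose the black one.
- **Collar:** two rings at (370,219) and (407,244). The nearer to the base is still to be confirmed by measuring.
- **Sleeve:** (288,201). **Plug:** (220,181). **Anvil:** (217,238). **V-block:** (340,271). **Stops:** (128,212).

The side view shows the same layout: sleeve (231,177), rings (214,147) and (231,132), black bush (233,284).

```bash
cat > h.py <<'E'
import numpy as np,cv2
from scipy.spatial.transform import Rotation as R
def cam(p):
    Rm=R.from_rotvec(np.ravel(p["rvec"])).as_matrix(); t=np.ravel(p["tvec"]); return Rm,t
def rays(p,uv):
    uv=np.atleast_2d(uv).astype(float);K=p["mtx"];
    d=np.c_[(uv[:,0]-K[0,2])/K[0,0],(uv[:,1]-K[1,2])/K[1,1],np.ones(len(uv))]
    if p.get("wrist"):
        th=np.hypot(d[:,0],d[:,1]); s=np.where(th>1e-9,np.tan(th)/np.maximum(th,1e-9),1)
        d[:,:2]*=s[:,None]
    return d
def cloud(p,mask):
    v,u=np.nonzero(mask&(p["depth"]>0)); d=rays(p,np.c_[u,v])*p["depth"][v,u][:,None]
    Rm,t=cam(p); return (d-t)@Rm
def onplane(p,uv,z):
    Rm,t=cam(p); d=rays(p,uv)@Rm; c=-Rm.T@t
    return c+d*((z-c[2])/d[:,2])[:,None]
def proj(p,X):
    Rm,t=cam(p); c=np.atleast_2d(X)@Rm.T+t; a=c[:,:2]/c[:,2:]
    if p.get("wrist"):
        n=np.linalg.norm(a,axis=1,keepdims=True); a=a*np.arctan(n)/n
    K=p["mtx"]; return a*[K[0,0],K[1,1]]+[K[0,2],K[1,2]]
E
python3 - <<'E'
from plant import r, imaging
from h import *
import pickle
names=["sleeve_center","plug_center","bush_center","collar_center","anvil","vblock","stops","nut","block","file"]
for n in ["scene","side"]:
    p=imaging.snapshot(n); pickle.dump(p,open(n+"1.pkl","wb"))
    for q in names:
        for s in imaging.silhouettes(q,p):
            if s["score"]<.3: continue
            P=cloud(p,s["pixels"]); b=np.array(s["box"])*[512,384,512,384]
            if len(P)<5: continue
            lo,hi=np.percentile(P,[3,97],axis=0); print(n,q,round(s["score"],2),b[:2].round(),len(P),"lo",lo.round(3),"hi",hi.round(3),"mid",((lo+hi)/2).round(3))
E
```

```text
scene sleeve_center 0.57 [287. 202.] 482 lo [0.433 0.062 0.003] hi [0.474 0.104 0.045] mid [0.454 0.083 0.024]
scene plug_center 0.46 [219. 181.] 229 lo [ 0.368 -0.137  0.001] hi [ 0.455 -0.086  0.036] mid [ 0.412 -0.111  0.018]
scene plug_center 0.4 [166. 165.] 153 lo [ 0.391 -0.307 -0.   ] hi [ 0.437 -0.261  0.031] mid [ 0.414 -0.284  0.015]
scene bush_center 0.56 [193. 163.] 88 lo [ 0.366 -0.23   0.005] hi [ 0.388 -0.21   0.031] mid [ 0.377 -0.22   0.018]
scene bush_center 0.5 [146. 163.] 128 lo [ 0.417 -0.353  0.004] hi [ 0.44  -0.328  0.032] mid [ 0.429 -0.341  0.018]
scene collar_center 0.86 [370. 220.] 299 lo [0.394 0.243 0.001] hi [0.438 0.285 0.015] mid [0.416 0.264 0.008]
scene collar_center 0.86 [408. 246.] 402 lo [ 0.452  0.332 -0.001] hi [0.497 0.375 0.015] mid [0.475 0.354 0.007]
scene collar_center 0.54 [330. 217.] 88 lo [0.434 0.167 0.003] hi [0.456 0.189 0.015] mid [0.445 0.178 0.009]
scene anvil 0.71 [214. 238.] 889 lo [ 0.579 -0.041  0.   ] hi [0.665 0.032 0.014] mid [ 0.622 -0.005  0.007]
scene vblock 0.9 [338. 272.] 795 lo [0.603 0.23  0.004] hi [0.652 0.28  0.03
[... 1086 characters left out ...]
.391  0.238 -0.001] hi [0.433 0.284 0.015] mid [0.412 0.261 0.007]
side anvil 0.92 [304. 199.] 611 lo [ 0.588 -0.043 -0.001] hi [0.661 0.028 0.013] mid [ 0.624 -0.008  0.006]
side vblock 0.63 [285. 143.] 303 lo [ 0.597  0.227 -0.   ] hi [0.647 0.278 0.03 ] mid [0.622 0.253 0.015]
side vblock 0.6 [229. 178.] 391 lo [0.425 0.058 0.002] hi [0.47  0.103 0.044] mid [0.447 0.08  0.023]
side stops 0.85 [333. 264.] 1138 lo [ 0.608 -0.303  0.002] hi [ 0.652 -0.172  0.028] mid [ 0.63  -0.237  0.015]
side nut 0.59 [224. 163.] 63 lo [0.426 0.166 0.001] hi [0.448 0.19  0.014] mid [0.437 0.178 0.008]
side file 0.49 [230. 203.] 192 lo [ 0.386 -0.014  0.002] hi [0.484 0.005 0.012] mid [ 0.435 -0.005  0.007]
```

```bash
python3 - <<'E'
from h import *
import pickle
guess=dict(sleeve=(.451,.080,.044,.024),plug=(.432,-.107,.034,.020),bush=(.421,-.277,.030,.014),collar=(.414,.262,.014,.025),collar2=(.473,.353,.014,.025),anvil=(.623,-.006,.012,.040),nut=(.44,.178,.013,.014))
for n in ["scene","side"]:
    p=pickle.load(open(n+"1.pkl","rb")); P=cloud(p,np.ones((384,512),bool))
    for k,(x,y,h,rr) in guess.items():
        d=np.hypot(P[:,0]-x,P[:,1]-y); Q=P[(d<rr+.02)&(abs(P[:,2]-h)<.0035)]
        c,rad=cv2.minEnclosingCircle((Q[:,:2]*1000).astype(np.float32))
        print(n,k,len(Q),"z",Q[:,2].mean().round(4),"mean",Q[:,:2].mean(0).round(4),"circ",np.round(c,1),round(rad,1))
    m=(abs(P[:,0]-.63)<.06)&(abs(P[:,1]+.235)<.1)
    Q=P[m&(P[:,2]>.022)&(P[:,2]<.04)]
    for s in (1,-1):
        q=Q[(Q[:,1]+.235)*s>0]; print(n,"pin",len(q),q.mean(0).round(4), q[q[:,2]>.028].mean(0).round(4))
    Q=P[m&(abs(P[:,2]-.006)<.003)]; print("plate",cv2.minAreaRect((Q[:,:2]*1000).astype(np.float32)))
    Q=P[(abs(P[:,0]-.625)<.05)&(abs(P[:,1]-.254)<.05)&(P[:,2]>.027)&(P[:,2]<.035)]; print("vtop",len(Q),Q.mean(0).round(4),cv2.minAreaRect((Q[:,:2]*1000).astype(np.float32)))
E
python3 - <<'E'
import cv2
a=cv2.imread('pics/scene0.png');b=cv2.imread('pics/side0.png')
o=cv2.hconcat([cv2.resize(a[140:260,90:210],(390,390),interpolation=2),cv2.resize(a[190:300,310:430],(400,390),interpolation=2)])
cv2.imwrite('pics/crop1.png',o)
E
```

```text
scene sleeve 153 z 0.0435 mean [0.4516 0.0817] circ [450.3  80. ] 24.6
scene plug 114 z 0.0341 mean [ 0.4381 -0.1032] circ [ 436.3 -103.8] 20.1
scene bush 49 z 0.0293 mean [ 0.4236 -0.2743] circ [ 423.7 -274.4] 14.2
scene collar 175 z 0.0135 mean [0.4163 0.2644] circ [415.3 264.4] 25.5
scene collar2 214 z 0.0133 mean [0.4738 0.3534] circ [472.3 352.7] 26.2
scene anvil 736 z 0.0122 mean [ 0.6297 -0.0044] circ [626.8  -6.6] 42.0
scene nut 68 z 0.0128 mean [0.4447 0.1788] circ [443.4 179. ] 13.3
scene pin 29 [ 0.6318 -0.1767  0.0274] [ 0.6304 -0.1777  0.0298]
scene pin 26 [ 0.6364 -0.2925  0.0277] [ 0.6354 -0.2939  0.0301]
plate ((631.3441772460938, -238.1326904296875), (189.62701416015625, 114.21381378173828), 89.89454650878906)
vtop 204 [0.6268 0.2538 0.0297] ((625.6138305664062, 254.4469451904297), (50.42412185668945, 52.475467681884766), 84.77706909179688)
side sleeve 112 z 0.0427 mean [0.4461 0.0802] circ [447.   80.7] 24.5
side plug 170 z 0.0332 mean [ 0.4326 -0.1055] circ [ 433.4 -104.6] 20.7
side bush 100 z 0.0291 mean [ 0.4208 -0.2747] circ [ 420.3 -272.7] 14.4
side collar 82 z 0.0127 mean [0.41   0.2607] circ [411. 261.] 27.4
side collar2 63 z 0.0124 mean [0.4687 0.3534] circ [468.8 352. ] 26.2
side anvil 484 z 0.0112 mean [ 0.6239 -0.0067] circ [625.5  -5.2] 41.7
side nut 41 z 0.012 mean [0.4391 0.1786] circ [439.  179.6] 13.9
side pin 25 [ 0.627  -0.1786  0.0277] [ 0.628  -0.1778  0.0293]
side pin 38 [ 0.6321 -0.2942  0.0277] [ 0.6328 -0.2934  0.0296]
plate ((634.8486938476562, -243.8942108154297), (84.0730209350586, 163.9242401123047), 19.245668411254883)
vtop 69 [0.6222 0.2539 0.029 ] ((621.9878540039062, 254.6011962890625), (54.3506965637207, 48.324501037597656), 81.99119567871094)
```

View pics/crop1.png

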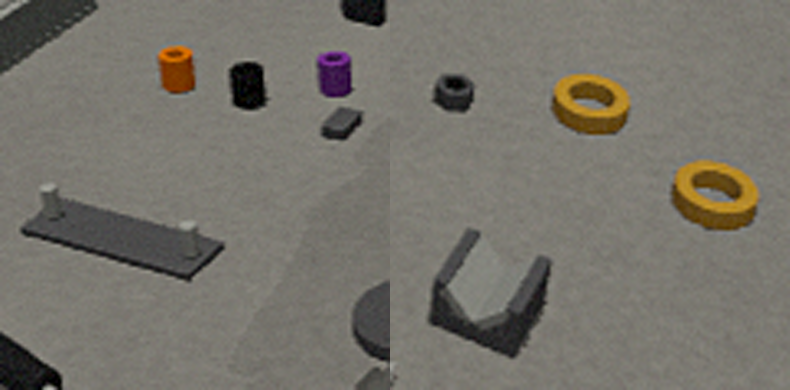

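The crop shows the black bush between the orange and purple ones, and the left ring (the nearer, 0.49 m from base against 0.59 m). I take those two. First I move above the sleeve.

>>> send_rows(moves=[0.02,-0.04,0.02,0,0,0,0.04,-0.08,0.045,0,0,0,0.06,-0.12,0.07,0,0,0,0.08,-0.15,0.09,0,0,0,0.081,-0.176,0.1,0,0,0], claw=-1, grip_force=25)

```text
clock: 1.67
tool_pos: [0.4578, 0.0806, 0.168]
eef_rot: [0.707, 0.708, 0.002, 0.0]
contact_force: [-0.2, 0.7, -0.5]
opening: 0.998
```

```bash
cat > look.py <<'E'
import sys,cv2,numpy as np
from plant import r, imaging
from h import *
import pickle
def st():
    s=r.get_state(); print("t",round(s["clock"],2),"pos",s["tool_pos"].round(4),"rv",R.from_quat(s["eef_rot"]).as_matrix().round(3).tolist(),"F",s["contact_force"].round(1),"open",round(s["opening"],3)); return s
def snap(n,f):
    p=imaging.snapshot(n); p["wrist"]=(n=="wrist"); cv2.imwrite(f"pics/{f}.png",cv2.cvtColor(p["image"],cv2.COLOR_RGB2BGR)); pickle.dump(p,open(f+".pkl","wb")); return p
def circ(p,x,y,h,rr,tol=.0035):
    P=cloud(p,np.ones((384,512),bool)); d=np.hypot(P[:,0]-x,P[:,1]-y); Q=P[(d<rr+.012)&(abs(P[:,2]-h)<tol)]
    if len(Q)<5: print("few",len(Q)); return
    c,rad=cv2.minEnclosingCircle((Q[:,:2]*1000).astype(np.float32))
    print(len(Q),"z",Q[:,2].mean().round(4),"mean",Q[:,:2].mean(0).round(4),"circ",np.round(c,1),round(rad,1))
E
python3 - <<'E'
from look import *
st(); p=snap("wrist","w1")
for a in [(.449,.081,.044,.024),(.626,-.006,.012,.04),(.435,-.104,.034,.02),(.413,.2625,.014,.025),(.422,-.274,.03,.014)]: circ(p,*a)
E
```

```text
t 1.67 pos [0.4578 0.0806 0.168 ] rv [[-0.001, 1.0, 0.003], [1.0, 0.001, 0.003], [0.003, 0.003, -1.0]] F [-0.2  0.7 -0.5] open 0.998
1523 z 0.0439 mean [0.4475 0.0835] circ [447.3  82.9] 23.9
1222 z 0.0121 mean [0.6223 0.0143] circ [623.5   6.8] 34.6
153 z 0.0333 mean [ 0.43   -0.0879] circ [431.3 -92.5] 16.6
558 z 0.0141 mean [0.4108 0.2503] circ [410.8 260.6] 24.3
few 0
```

View pics/w1.png

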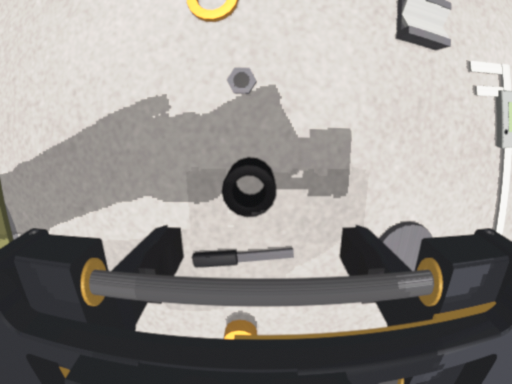

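The sleeve stands at (249,187) between the jaws, clear of the file at (243,256) and the nut at (241,80). The wrist camera gives it as (0.4475, 0.083).

>>> send_rows(moves=[0.002,-0.01,0.02,0,0,0,0.002,-0.01,0.05,0,0,0,0.002,-0.01,0.085,0,0,0,0.002,-0.01,0.115,0,0,0,0.002,-0.01,0.136,0,0,0])

```text
clock: 2.13
tool_pos: [0.4322, 0.081, 0.044]
eef_rot: [0.704, 0.71, -0.015, -0.008]
contact_force: [0.5, -0.2, 1.1]
opening: 0.998
```

Run:
```python
from look import *
st()
```

```text
t 2.13 pos [0.4322 0.081  0.044 ] rv [[-0.008, 0.999, -0.033], [1.0, 0.008, -0.009], [-0.009, -0.033, -0.999]] F [ 0.5 -0.2  1.1] open 0.998
```

>>> send_rows(moves=[0.001,0.015,0.006,-1.5,0,0,0.001,0.015,0.01,-1.8,0,0,0.001,0.015,0.012,-1.8,0,0,0.001,0.015,0.012,-1.8,0,0,0.001,0.015,0.012,-1.8,0,0])

```text
clock: 2.55
tool_pos: [0.4483, 0.0819, 0.0323]
eef_rot: [0.704, 0.71, -0.004, 0.003]
contact_force: [-0.1, 0.6, -0.4]
opening: 0.997
```

Run:
```python
from look import *
st()
```

```text
t 2.55 pos [0.4483 0.0819 0.0323] rv [[-0.008, 1.0, -0.001], [1.0, 0.008, -0.01], [-0.01, -0.001, -1.0]] F [-0.1  0.6 -0.4] open 0.997
```

>>> send_rows(moves=[0.001,-0.001,0,0,0.5,0.5,0.001,-0.001,0,0,0.5,0.5,0.001,-0.001,0,0,0.5,0.5,0.001,-0.001,0,0,0.5,0.5,0.001,-0.001,0,0,0.5,0.5], claw=1)

```text
clock: 2.97
tool_pos: [0.4476, 0.0828, 0.0324]
eef_rot: [0.707, 0.707, -0.001, 0.0]
contact_force: [0.1, -0.6, 0.0]
opening: 0.651
```

>>> send_rows(moves=[0,0,0,0,0,0,0,0,0,0,0,0,0,0,-0.01,0,0,0,0,0,-0.025,0,0,0,0,0,-0.045,0,0,0])

```text
clock: 3.38
tool_pos: [0.4465, 0.0827, 0.0772]
eef_rot: [0.707, 0.707, -0.003, -0.0]
contact_force: [-0.1, -0.7, -3.2]
opening: 0.542
```

Run:
```python
from look import *
s=st(); p=snap("wrist","w2")
x,y,z=s["tool_pos"]
circ(p,x,y,z+.012,.024,.006)
```

```text
t 3.38 pos [0.4465 0.0827 0.0772] rv [[-0.001, 1.0, -0.004], [1.0, 0.001, -0.004], [-0.004, -0.004, -1.0]] F [-0.1 -0.7 -3.2] open 0.542
4714 z 0.0886 mean [0.4462 0.09  ] circ [446.5  92.1] 34.2
```

View pics/w2.png

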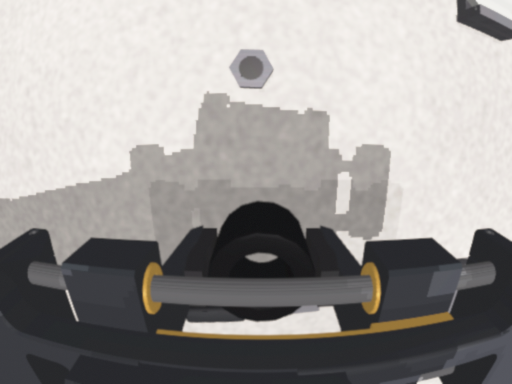

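The sleeve is held (opening 47.7 mm, weight about 3 N) and sits centred between the jaws. I carry it to above the anvil.

>>> send_rows(moves=[-0.01,0.02,-0.02,0,0,0,-0.03,0.055,-0.03,0,0,0,-0.05,0.09,-0.03,0,0,0,-0.068,0.125,-0.03,0,0,0,-0.08,0.155,-0.03,0,0,0])

```text
clock: 3.85
tool_pos: [0.6047, -0.0013, 0.11]
eef_rot: [0.709, 0.705, -0.001, 0.002]
contact_force: [0.4, 0.4, -3.1]
opening: 0.544
```

Run:
```python
from look import *
st()
for n,f in (("wrist","w3"),("scene","s3"),("side","d3")):
    p=snap(n,f); circ(p,.626,-.006,.012,.04)
st()
```

```text
t 3.85 pos [ 0.6047 -0.0013  0.11  ] rv [[0.005, 1.0, 0.001], [1.0, -0.005, -0.004], [-0.004, 0.001, -1.0]] F [ 0.4  0.4 -3.1] open 0.544
4812 z 0.0122 mean [0.6288 0.0092] circ [624.9  -2.8] 39.6
736 z 0.0122 mean [ 0.6297 -0.0045] circ [627.4  -6.7] 40.9
489 z 0.0112 mean [ 0.624  -0.0072] circ [624.   -5.2] 40.4
t 4.0 pos [6.045e-01 4.000e-04 1.093e-01] rv [[0.006, 1.0, 0.002], [1.0, -0.006, -0.003], [-0.003, 0.002, -1.0]] F [-0.7  0.5 -2.4] open 0.541
```

View pics/w3.png

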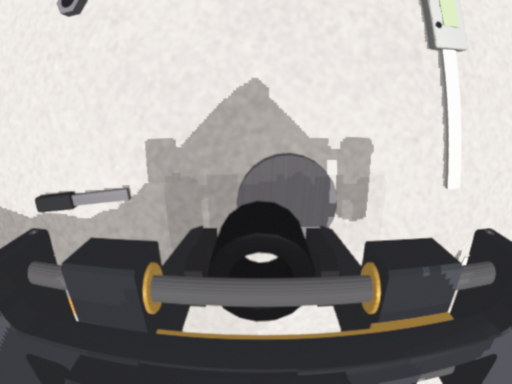

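The anvil shows at (287,195) ahead of the held sleeve. All three cameras agree on about (0.6255, -0.005).

>>> send_rows(moves=[-0.0055,0.021,0.01,0,0,0,-0.0055,0.021,0.02,0,0,0,-0.0055,0.021,0.03,0,0,0,-0.0055,0.021,0.04,0,0,0,-0.0055,0.021,0.045,0,0,0])

```text
clock: 4.42
tool_pos: [0.6232, -0.0046, 0.0624]
eef_rot: [0.708, 0.706, -0.002, 0.0]
contact_force: [0.2, 0.5, -1.8]
opening: 0.538
```

Run:
```python
from look import *
st()
```

```text
t 4.42 pos [ 0.6232 -0.0046  0.0624] rv [[0.004, 1.0, -0.002], [1.0, -0.004, -0.003], [-0.003, -0.002, -1.0]] F [ 0.2  0.5 -1.8] open 0.538
```

>>> send_rows(moves=[0,0.002,0.006,0,0,0,0,0.002,0.011,0,0,0,0,0.002,0.015,0,0,0,0,0.002,0.017,0,0,0,0,0.002,0.0175,0,0,0])

```text
clock: 4.83
tool_pos: [0.6251, -0.0047, 0.0446]
eef_rot: [0.708, 0.706, -0.002, 0.0]
contact_force: [-0.4, 0.5, -2.0]
opening: 0.543
```

Run:
```python
from look import *
st()
```

```text
t 4.83 pos [ 0.6251 -0.0047  0.0446] rv [[0.004, 1.0, -0.002], [1.0, -0.004, -0.003], [-0.003, -0.002, -1.0]] F [-0.4  0.5 -2. ] open 0.543
```

>>> send_rows(moves=[0,0,0.0005,0,0,0,0,0,0.0005,0,0,0,0,0,0.0005,0,0,0,0,0,0.0005,0,0,0,0,0,0.0005,0,0,0], claw=-1)

```text
clock: 5.25
tool_pos: [0.6254, -0.0047, 0.0446]
eef_rot: [0.708, 0.706, -0.002, 0.001]
contact_force: [-0.6, -0.6, 1.0]
opening: 0.896
```

>>> send_rows(moves=[0,0,0,0,0,0,0,0,-0.01,0,0,0,0,0,-0.035,0,0,0,0,0,-0.07,0,0,0,0,0,-0.105,0,0,0])

```text
clock: 5.67
tool_pos: [0.6248, -0.0043, 0.1508]
eef_rot: [0.708, 0.706, -0.002, -0.0]
contact_force: [0.6, -0.3, 0.7]
opening: 0.994
```

Run:
```python
from look import *
st()
for n,f in (("wrist","w4"),("scene","s4"),("side","d4")):
    p=snap(n,f); circ(p,.626,-.006,.056,.024);circ(p,.626,-.006,.012,.04)
st()
```

```text
t 5.67 pos [ 0.6248 -0.0043  0.1508] rv [[0.003, 1.0, -0.003], [1.0, -0.003, -0.003], [-0.003, -0.003, -1.0]] F [ 0.6 -0.3  0.7] open 0.994
1925 z 0.0559 mean [ 0.6249 -0.0036] circ [624.7  -4.7] 24.0
2918 z 0.0122 mean [0.6245 0.0082] circ [624.5  -3.4] 39.7
209 z 0.0558 mean [ 0.6291 -0.006 ] circ [627.6  -8.1] 25.4
409 z 0.0121 mean [0.6396 0.002 ] circ [627.8  -5.4] 41.0
127 z 0.055 mean [ 0.6239 -0.0075] circ [624.4  -5.8] 25.5
266 z 0.0113 mean [ 0.6209 -0.0185] circ [624.2  -6.2] 40.5
t 5.82 pos [ 0.6275 -0.0036  0.1532] rv [[0.004, 1.0, 0.005], [1.0, -0.004, -0.002], [-0.002, 0.005, -1.0]] F [ 1.1 -0.3 -0. ] open 0.999
```

View pics/w4.png

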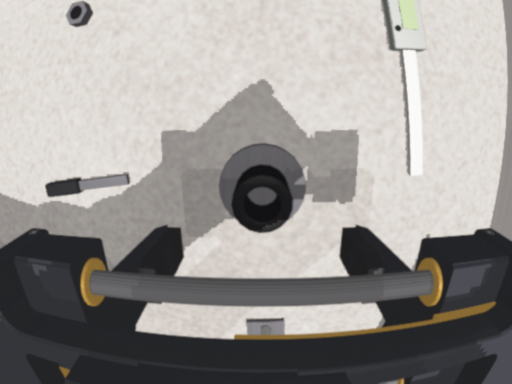

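The sleeve at (262,197) stands upright on the anvil, within about 1 mm of its centre. Next is the plug, around (0.433, -0.105).

>>> send_rows(moves=[-0.02,-0.036,0,0,0,0,-0.04,-0.072,0,0,0,0,-0.06,-0.108,0,0,0,0,-0.08,-0.144,0,0,0,0,-0.095,-0.175,0.01,0,0,0])

```text
clock: 6.23
tool_pos: [0.4492, -0.0998, 0.1429]
eef_rot: [0.709, 0.705, 0.0, 0.002]
contact_force: [0.3, -0.5, -1.6]
opening: 0.998
```

>>> send_rows(moves=[-0.004,-0.012,0,0,0,0,-0.004,-0.012,0,0,0,0,-0.004,-0.012,0,0,0,0,-0.004,-0.012,0,0,0,0,-0.004,-0.012,0,0,0,0])

```text
clock: 6.65
tool_pos: [0.4389, -0.1028, 0.1428]
eef_rot: [0.709, 0.705, 0.001, 0.003]
contact_force: [0.5, -0.3, -0.2]
opening: 0.998
```

Run:
```python
from look import *
st(); p=snap("wrist","w5")
circ(p,.434,-.105,.034,.02); circ(p,.422,-.274,.03,.014)
st()
```

```text
t 6.65 pos [ 0.4389 -0.1028  0.1428] rv [[0.005, 1.0, 0.006], [1.0, -0.005, -0.002], [-0.002, 0.006, -1.0]] F [ 0.5 -0.3 -0.2] open 0.998
1786 z 0.0342 mean [ 0.4333 -0.1017] circ [ 433.3 -102.4] 20.0
few 0
t 6.7 pos [ 0.4387 -0.1028  0.1428] rv [[0.005, 1.0, 0.006], [1.0, -0.005, -0.002], [-0.002, 0.006, -1.0]] F [ 0.5  0.4 -0.3] open 1.001
```

View pics/w5.png

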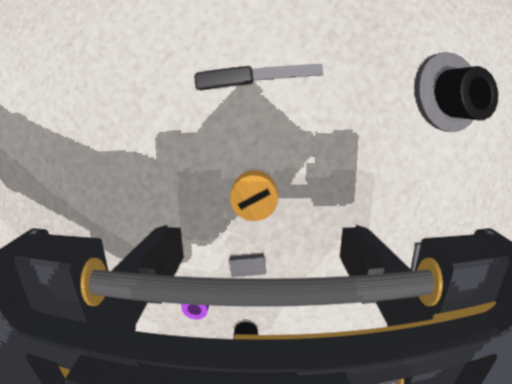

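The plug is at (254,196), clear of the steel block (247,265) and the file. Descending on it.

>>> send_rows(moves=[0.001,-0.006,0.02,0.3,0,0,0.001,-0.006,0.045,0.3,0,0,0.001,-0.006,0.07,0.3,0,0,0.001,-0.006,0.085,0.3,0,0,0.001,-0.006,0.09,0.3,0,0])

```text
clock: 7.12
tool_pos: [0.4336, -0.1008, 0.0507]
eef_rot: [0.708, 0.706, -0.001, -0.0]
contact_force: [-0.9, -0.6, 0.3]
opening: 1.002
```

Run:
```python
from look import *
st()
```

```text
t 7.12 pos [ 0.4336 -0.1008  0.0507] rv [[0.002, 1.0, -0.001], [1.0, -0.002, -0.001], [-0.001, -0.001, -1.0]] F [-0.9 -0.6  0.3] open 1.002
```

>>> send_rows(moves=[-0.001,0,0.005,0,0,0,-0.001,0,0.009,0,0,0,-0.001,0,0.009,0,0,0,-0.001,0,0.009,0,0,0,-0.001,0,0.009,0,0,0])

```text
clock: 7.53
tool_pos: [0.4341, -0.1016, 0.0417]
eef_rot: [0.708, 0.706, -0.001, 0.0]
contact_force: [-0.5, 0.4, 0.1]
opening: 1.003
```

>>> send_rows(moves=[0,0,0,0,0,0,0,0,0,0,0,0,0,0,0,0,0,0,0,0,0,0,0,0,0,0,0,0,0,0], claw=1)

```text
clock: 7.95
tool_pos: [0.4342, -0.1016, 0.0419]
eef_rot: [0.708, 0.706, -0.001, 0.0]
contact_force: [-0.1, -0.3, -0.4]
opening: 0.647
```

>>> send_rows(moves=[0,0,0,0,0,0,0,0,0,0,0,0,0,0,0,0,0,0,0,0,0,0,0,0,0,0,0,0,0,0])

```text
clock: 8.37
tool_pos: [0.4341, -0.1016, 0.0419]
eef_rot: [0.708, 0.706, -0.001, 0.0]
contact_force: [-1.2, -0.3, 0.9]
opening: 0.449
```

>>> send_rows(moves=[0,0,-0.01,0,0,0,0,0,-0.03,0,0,0,0,0,-0.055,0,0,0,0,0,-0.075,0,0,0,0,0,-0.08,0,0,0])

```text
clock: 8.78
tool_pos: [0.4349, -0.1016, 0.124]
eef_rot: [0.708, 0.706, 0.001, 0.001]
contact_force: [-0.1, -0.5, -3.4]
opening: 0.447
```

Run:
```python
from look import *
st(); p=snap("wrist","w6")
```

```text
t 8.78 pos [ 0.4349 -0.1016  0.124 ] rv [[0.003, 1.0, 0.003], [1.0, -0.003, -0.001], [-0.001, 0.003, -1.0]] F [-0.1 -0.5 -3.4] open 0.447
```

View pics/w6.png

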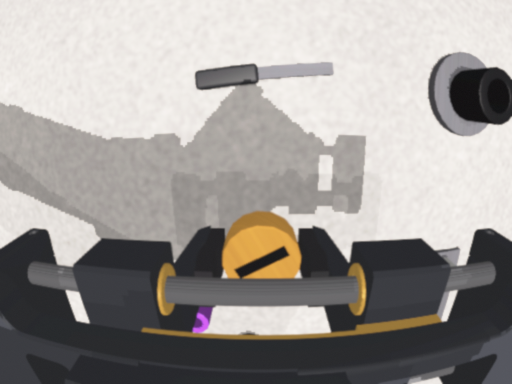

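The plug is held upright (opening 39 mm). Carrying it above the sleeve.

>>> send_rows(moves=[0.015,0.03,0,0,0,0,0.035,0.068,0,0,0,0,0.055,0.108,0,0,0,0,0.075,0.148,0,0,0,0,0.09,0.175,0,0,0,0])

```text
clock: 9.25
tool_pos: [0.6121, -0.012, 0.1221]
eef_rot: [0.709, 0.706, 0.0, 0.002]
contact_force: [0.6, -0.4, -2.2]
opening: 0.443
```

Run:
```python
from look import *
st()
```

```text
t 9.25 pos [ 0.6121 -0.012   0.1221] rv [[0.004, 1.0, 0.003], [1.0, -0.004, -0.002], [-0.002, 0.003, -1.0]] F [ 0.6 -0.4 -2.2] open 0.443
```

>>> send_rows(moves=[0.007,0.013,0,0,0,0,0.007,0.013,0,0,0,0,0.007,0.013,0,0,0,0,0.007,0.013,0.004,0,0,0,0.007,0.013,0.008,0,0,0])

```text
clock: 9.67
tool_pos: [0.6236, -0.0065, 0.1129]
eef_rot: [0.709, 0.705, -0.001, 0.002]
contact_force: [-0.5, -0.4, -1.3]
opening: 0.449
```

Run:
```python
from look import *
st()
for n,f in (("wrist","w7"),("scene","s7"),("side","d7")): p=snap(n,f)
a=cv2.imread('pics/s7.png');b=cv2.imread('pics/d7.png')
cv2.imwrite('pics/c7.png',cv2.hconcat([cv2.resize(a[170:270,160:270],(400,364)),cv2.resize(b[140:230,255:355],(400,364))]))
st()
```

```text
t 9.67 pos [ 0.6236 -0.0065  0.1129] rv [[0.005, 1.0, 0.0], [1.0, -0.005, -0.004], [-0.004, 0.0, -1.0]] F [-0.5 -0.4 -1.3] open 0.449
t 9.82 pos [ 0.6239 -0.0062  0.1134] rv [[0.005, 1.0, 0.001], [1.0, -0.005, -0.003], [-0.003, 0.001, -1.0]] F [ 0.2 -0.1 -3.2] open 0.446
```

View pics/c7.png

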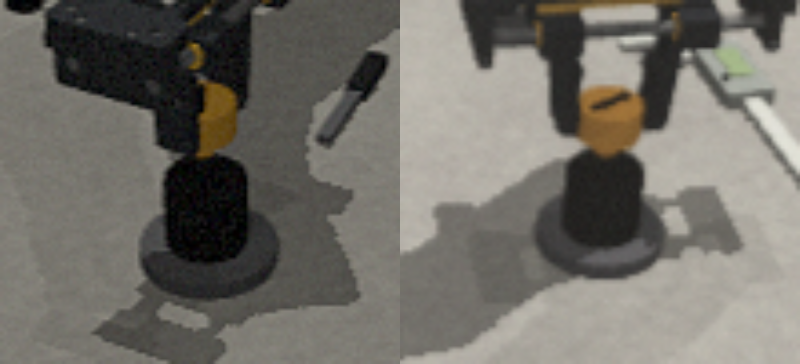

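View pics/w7.png

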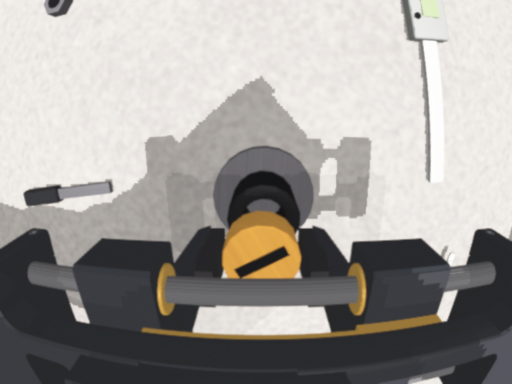

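The plug hangs straight over the sleeve in both outside views. Lowering it in.

>>> send_rows(moves=[0.0015,0.001,0.005,0,0,0,0.0015,0.001,0.011,0,0,0,0.0015,0.001,0.017,0,0,0,0.0015,0.001,0.022,0,0,0,0.0015,0.001,0.025,0,0,0])

```text
clock: 10.23
tool_pos: [0.6245, -0.0049, 0.0873]
eef_rot: [0.709, 0.706, -0.002, 0.001]
contact_force: [0.2, -0.9, -1.9]
opening: 0.446
```

>>> send_rows(moves=[0,0,0.002,0,0,0,0,0,0.002,0,0,0,0,0,0.002,0,0,0,0,0,0.002,0,0,0,0,0,0.002,0,0,0])

```text
clock: 10.65
tool_pos: [0.6247, -0.0049, 0.0861]
eef_rot: [0.709, 0.705, -0.001, 0.001]
contact_force: [-1.2, -0.9, 6.4]
opening: 0.447
```

Contact: the force turned to +6 N with the shoulder at the expected height. Releasing.

>>> send_rows(moves=[0,0,-0.001,0,0,0,0,0,-0.001,0,0,0,0,0,-0.001,0,0,0,0,0,-0.001,0,0,0,0,0,-0.001,0,0,0], claw=-1)

```text
clock: 11.07
tool_pos: [0.6247, -0.0048, 0.0869]
eef_rot: [0.709, 0.705, -0.001, 0.001]
contact_force: [0.1, -0.3, -0.9]
opening: 0.804
```

>>> send_rows(moves=[0,0,0,0,0,0,0,0,-0.01,0,0,0,0,0,-0.035,0,0,0,0,0,-0.06,0,0,0,0,0,-0.08,0,0,0])

```text
clock: 11.48
tool_pos: [0.625, -0.0041, 0.1691]
eef_rot: [0.709, 0.706, -0.001, 0.002]
contact_force: [-0.3, 0.4, -0.3]
opening: 0.999
```

Run:
```python
from look import *
st()
for n,f in (("wrist","w8"),("scene","s8"),("side","d8")):
    p=snap(n,f); circ(p,.625,-.005,.078,.02);circ(p,.625,-.005,.056,.024)
a=cv2.imread('pics/s8.png');b=cv2.imread('pics/d8.png')
cv2.imwrite('pics/c8.png',cv2.hconcat([cv2.resize(a[170:270,160:270],(400,364)),cv2.resize(b[140:230,255:355],(400,364))]))
st()
```

```text
t 11.48 pos [ 0.625  -0.0041  0.1691] rv [[0.004, 1.0, 0.001], [1.0, -0.004, -0.003], [-0.003, 0.001, -1.0]] F [-0.3  0.4 -0.3] open 0.999
2042 z 0.0782 mean [ 0.6243 -0.0049] circ [624.3  -5.8] 20.0
590 z 0.0559 mean [0.6262 0.0088] circ [625.  -4.] 23.9
196 z 0.078 mean [ 0.6285 -0.0069] circ [627.3  -9.7] 21.4
116 z 0.056 mean [0.6386 0.0008] circ [628.5  -6.4] 25.2
129 z 0.0771 mean [ 0.623  -0.0089] circ [623.1  -7.5] 21.1
66 z 0.0556 mean [ 0.6206 -0.0188] circ [623.3  -8.9] 23.6
t 11.63 pos [ 0.6258 -0.0042  0.1691] rv [[0.005, 1.0, 0.004], [1.0, -0.005, -0.003], [-0.003, 0.004, -1.0]] F [-0.9  0.4 -0.3] open 0.999
```

View pics/c8.png

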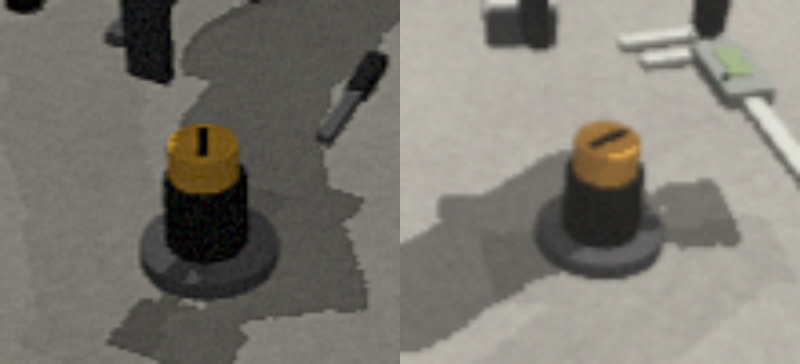

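The plug is seated: its top is at 78 mm (expected 78), and it is concentric with the sleeve within about 2 mm. On to the black bush.

>>> send_rows(moves=[-0.03,-0.025,0,0,0,0,-0.063,-0.05,0,0,0,0,-0.096,-0.075,0,0,0,0,-0.129,-0.1,0,0,0,0,-0.16,-0.124,0,0,0,0])

```text
clock: 12.05
tool_pos: [0.4986, -0.1653, 0.1682]
eef_rot: [0.709, 0.705, -0.001, 0.002]
contact_force: [-0.3, -0.3, 0.6]
opening: 1.002
```

>>> send_rows(moves=[-0.03,-0.025,0,0,0,0,-0.06,-0.047,0,0,0,0,-0.09,-0.067,0.01,0,0,0,-0.106,-0.08,0.02,0,0,0,-0.106,-0.08,0.03,0,0,0])

```text
clock: 12.47
tool_pos: [0.4127, -0.2761, 0.1368]
eef_rot: [0.712, 0.702, -0.004, 0.0]
contact_force: [-0.3, -1.2, -0.4]
opening: 1.0
```

Run:
```python
from look import *
st(); p=snap("wrist","w9")
circ(p,.421,-.274,.03,.014)
st()
```

```text
t 12.47 pos [ 0.4127 -0.2761  0.1368] rv [[0.014, 1.0, -0.005], [1.0, -0.014, -0.006], [-0.006, -0.005, -1.0]] F [-0.3 -1.2 -0.4] open 1.0
684 z 0.0298 mean [ 0.4208 -0.2716] circ [ 421.  -272.1] 13.9
t 12.52 pos [ 0.4145 -0.273   0.1356] rv [[0.01, 1.0, -0.004], [1.0, -0.01, -0.003], [-0.003, -0.004, -1.0]] F [ 0.4  0.2 -1.4] open 0.997
```

View pics/w9.png

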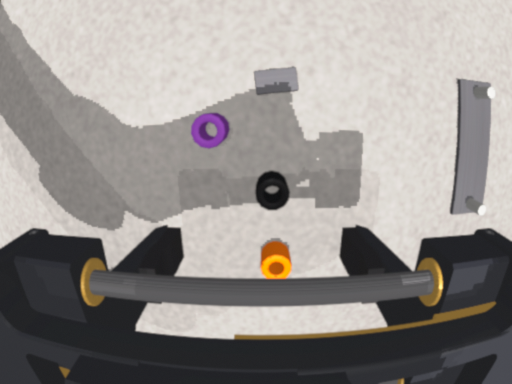

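The black bush is at (272,190), between purple (210,130) and orange (276,262). All are clear of the finger paths.

>>> send_rows(moves=[0.001,0.0065,0.015,0,0,0,0.001,0.0065,0.035,0,0,0,0.001,0.0065,0.055,0,0,0,0.001,0.0065,0.07,0,0,0,0.001,0.0065,0.075,0,0,0])

```text
clock: 12.93
tool_pos: [0.4209, -0.2702, 0.0586]
eef_rot: [0.71, 0.705, -0.002, -0.002]
contact_force: [-0.1, 0.1, -0.2]
opening: 0.996
```

Run:
```python
from look import *
st()
```

```text
t 12.93 pos [ 0.4209 -0.2702  0.0586] rv [[0.007, 1.0, -0.006], [1.0, -0.007, -0.0], [-0.0, -0.006, -1.0]] F [-0.1  0.1 -0.2] open 0.996
```

>>> send_rows(moves=[-0.0015,0,0.01,-0.3,0,0,-0.0015,0,0.02,-0.3,0,0,-0.0015,0,0.0255,-0.3,0,0,-0.0015,0,0.0255,-0.3,0,0,-0.0015,0,0.0255,-0.3,0,0])

```text
clock: 13.35
tool_pos: [0.4213, -0.271, 0.0334]
eef_rot: [0.709, 0.705, -0.0, -0.0]
contact_force: [-0.7, -0.6, 0.2]
opening: 1.002
```

>>> send_rows(moves=[0,0,0,0,0,0,0,0,0,0,0,0,0,0,0,0,0,0,0,0,0,0,0,0,0,0,0,0,0,0], claw=1, grip_force=20)

```text
clock: 13.77
tool_pos: [0.4213, -0.2712, 0.0336]
eef_rot: [0.709, 0.705, -0.0, -0.0]
contact_force: [0.1, -0.3, -0.7]
opening: 0.647
```

>>> send_rows(moves=[0,0,0,0,0,0,0,0,0,0,0,0,0,0,0,0,0,0,0,0,0,0,0,0,0,0,0,0,0,0])

```text
clock: 14.18
tool_pos: [0.4213, -0.2712, 0.0336]
eef_rot: [0.709, 0.705, -0.0, -0.0]
contact_force: [-0.2, -0.0, -0.3]
opening: 0.317
```

Run:
```python
from look import *
st()
```

```text
t 14.18 pos [ 0.4213 -0.2712  0.0336] rv [[0.007, 1.0, -0.0], [1.0, -0.007, -0.0], [-0.0, -0.0, -1.0]] F [-0.2 -0.  -0.3] open 0.317
```

>>> send_rows(moves=[0,0,-0.015,0,0,0,0,0.002,-0.04,0,0,0,0.005,0.02,-0.07,0,0,0,0.012,0.05,-0.075,0,0,0,0.02,0.085,-0.075,0,0,0])

```text
clock: 14.6
tool_pos: [0.5064, -0.253, 0.1107]
eef_rot: [0.71, 0.704, -0.001, 0.001]
contact_force: [1.1, -0.1, -2.2]
opening: 0.312
```

>>> send_rows(moves=[0.004,0.03,0,0,0,0,0.008,0.06,0,0,0,0,0.012,0.085,0,0,0,0,0.015,0.1,0,0,0,0,0.015,0.108,0,0,0,0])

```text
clock: 15.02
tool_pos: [0.6168, -0.2371, 0.1105]
eef_rot: [0.71, 0.704, 0.001, 0.001]
contact_force: [0.6, -0.3, -0.1]
opening: 0.314
```

Run:
```python
from look import *
st()
for n,f in (("wrist","w10"),("scene","s10"),("side","d10")):
    p=snap(n,f); P=cloud(p,np.ones((384,512),bool)); Q=P[(abs(P[:,0]-.63)<.03)&(abs(abs(P[:,1]+.2357)-.058)<.02)&(P[:,2]>.0275)&(P[:,2]<.034)]
    for s in (1,-1):
        q=Q[(Q[:,1]+.2357)*s>0]; print(n,len(q),q.mean(0).round(4),cv2.minEnclosingCircle((q[:,:2]*1000).astype(np.float32)) if len(q) else 0)
st()
```

```text
t 15.02 pos [ 0.6168 -0.2371  0.1105] rv [[0.007, 1.0, 0.002], [1.0, -0.007, 0.0], [0.0, 0.002, -1.0]] F [ 0.6 -0.3 -0.1] open 0.314
wrist 221 [ 0.628  -0.1758  0.03  ] ((628.0781860351562, -175.9891815185547), 5.894575119018555)
wrist 21 [ 0.6367 -0.2926  0.0301] ((635.7540893554688, -291.23516845703125), 4.001910209655762)
scene 17 [ 0.6314 -0.1771  0.0299] ((630.4979858398438, -177.8553009033203), 5.811476707458496)
scene 16 [ 0.6367 -0.2928  0.0301] ((635.2637939453125, -293.35400390625), 5.620866775512695)
side 0 [nan nan nan] 0
side 24 [ 0.6323 -0.2935  0.0297] ((632.6940307617188, -292.9906005859375), 5.726259708404541)
t 15.17 pos [ 0.6142 -0.2387  0.1101] rv [[0.009, 1.0, -0.001], [1.0, -0.009, -0.001], [-0.001, -0.001, -1.0]] F [-0.   0.5 -0.9] open 0.315<stdin>:6: RuntimeWarning: Mean of empty slice.
  ret = um.true_divide(
```

View pics/w10.png

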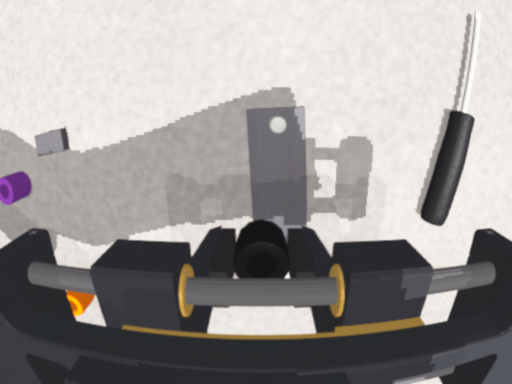

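The stop plate is at (278,165) under the bush, with the left pin at (278,125). Its centre works out to (0.631, -0.234).

>>> send_rows(moves=[0.005,0.017,0.01,0,0,0,0.005,0.017,0.022,0,0,0,0.005,0.017,0.036,0,0,0,0.005,0.017,0.047,0,0,0,0.005,0.017,0.052,0,0,0])

```text
clock: 15.58
tool_pos: [0.6284, -0.2345, 0.0552]
eef_rot: [0.71, 0.704, -0.003, -0.002]
contact_force: [-0.6, -0.3, 0.0]
opening: 0.312
```

>>> send_rows(moves=[0,0,0,0,0,0,0,0,0,0,0,0,0,0,0,0,0,0,0,0,0,0,0,0,0,0,0,0,0,0])

```text
clock: 16.0
tool_pos: [0.6288, -0.2345, 0.0559]
eef_rot: [0.71, 0.704, -0.002, -0.001]
contact_force: [0.2, 0.1, -1.4]
opening: 0.313
```

Run:
```python
from look import *
st()
```

```text
t 16.0 pos [ 0.6288 -0.2345  0.0559] rv [[0.009, 1.0, -0.005], [1.0, -0.009, -0.002], [-0.002, -0.005, -1.0]] F [ 0.2  0.1 -1.4] open 0.313
```

>>> send_rows(moves=[0.001,0.002,0.005,-0.3,0,0,0.001,0.002,0.01,-0.3,0,0,0.001,0.002,0.014,-0.3,0,0,0.001,0.002,0.016,-0.3,0,0,0.001,0.002,0.016,-0.3,0,0])

```text
clock: 16.42
tool_pos: [0.6306, -0.2335, 0.0397]
eef_rot: [0.71, 0.704, -0.001, 0.0]
contact_force: [0.4, 0.2, -0.6]
opening: 0.316
```

Run:
```python
from look import *
st()
```

```text
t 16.42 pos [ 0.6306 -0.2335  0.0397] rv [[0.009, 1.0, -0.0], [1.0, -0.009, -0.002], [-0.002, -0.0, -1.0]] F [ 0.4  0.2 -0.6] open 0.316
```

>>> send_rows(moves=[0,0,0,0,0,0,0,0,0,0,0,0,0,0,0,0,0,0,0,0,0,0,0,0,0,0,0,0,0,0], claw=-1)

```text
clock: 16.83
tool_pos: [0.6306, -0.2335, 0.0397]
eef_rot: [0.71, 0.704, -0.001, 0.0]
contact_force: [-0.6, 0.6, -0.9]
opening: 0.668
```

>>> send_rows(moves=[0,0,0,0,0,0,0,0,-0.01,0,0,0,0,0,-0.035,0,0,0,0,0,-0.07,0,0,0,0,0,-0.11,0,0,0])

```text
clock: 17.25
tool_pos: [0.6294, -0.2331, 0.15]
eef_rot: [0.71, 0.704, -0.002, -0.001]
contact_force: [0.2, -0.6, 0.1]
opening: 0.997
```

Run:
```python
from look import *
st()
for n,f in (("wrist","w11"),("scene","s11"),("side","d11")):
    p=snap(n,f); P=cloud(p,np.ones((384,512),bool)); Q=P[(abs(P[:,0]-.63)<.03)&(abs(abs(P[:,1]+.2357)-.058)<.02)&(P[:,2]>.0275)&(P[:,2]<.034)]
    print(n); circ(p,.631,-.234,.036,.014)
    for s in (1,-1):
        q=Q[(Q[:,1]+.2357)*s>0]; print(len(q),cv2.minEnclosingCircle((q[:,:2]*1000).astype(np.float32)) if len(q) else 0)
st()
```

```text
t 17.25 pos [ 0.6294 -0.2331  0.15  ] rv [[0.008, 1.0, -0.004], [1.0, -0.008, -0.001], [-0.001, -0.004, -1.0]] F [ 0.2 -0.6  0.1] open 0.997
wrist
637 z 0.0358 mean [ 0.6303 -0.2339] circ [ 630.4 -234.7] 13.8
158 ((628.306396484375, -176.15980529785156), 5.830343246459961)
107 ((633.8526000976562, -291.54461669921875), 5.932172775268555)
scene
67 z 0.0359 mean [ 0.6343 -0.2348] circ [ 632.9 -235.6] 13.6
17 ((631.504638671875, -175.7826690673828), 5.5421037673950195)
17 ((636.19384765625, -293.2388916015625), 6.51057767868042)
side
90 z 0.0351 mean [ 0.6293 -0.2368] circ [ 629.2 -236.4] 13.8
16 ((627.0075073242188, -177.2003936767578), 5.458357334136963)
21 ((633.6676635742188, -293.0841979980469), 6.639641284942627)
t 17.4 pos [ 0.6332 -0.2333  0.1543] rv [[0.009, 1.0, 0.007], [1.0, -0.009, -0.003], [-0.003, 0.008, -1.0]] F [-0.4  0.5 -0.4] open 1.004
```

View pics/w11.png

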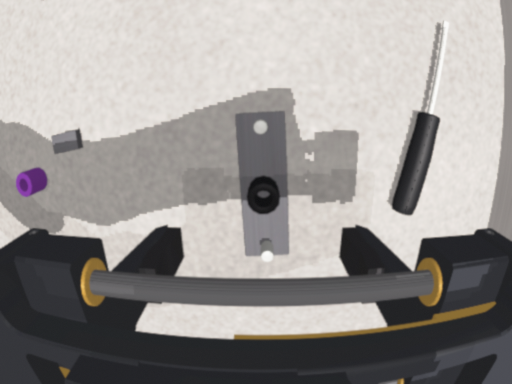

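The bush is upright on the plate, within 1 mm of midway between the pins. Next is the collar. I turn the jaws across (along y) so the fingers clear the V-block.

>>> send_rows(moves=[0.03,-0.015,0,0,0,7,0.065,-0.03,0,0,0,14,0.1,-0.045,0,0,0,21,0.135,-0.06,0,0,0,28,0.17,-0.075,0,0,0,35])

```text
clock: 17.82
tool_pos: [0.558, -0.0616, 0.1526]
eef_rot: [0.891, 0.455, 0.002, 0.003]
contact_force: [0.9, 0.5, -0.5]
opening: 0.993
```

```bash
cat > to.py <<'E'
from look import *
def to(x,y,z,jaw):  # tool shift; jaw = desired tool-y dir angle
    s=st(); M=R.from_quat(s["eef_rot"]).as_matrix(); d=np.array([x,y,z])-s["tool_pos"]
    yv=np.array([np.cos(jaw),np.sin(jaw),0]); zv=np.array([0,0,-1.]); T=np.c_[np.cross(yv,zv),yv,zv]
    print("shift",(M.T@d).round(4),"rot deg",np.rad2deg(R.from_matrix(M.T@T).as_rotvec()).round(1),"q7",s["q"].round(2))
E
python3 -c "
from to import *
to(.411,.261,.15,np.pi/2);to(.411,.261,.15,-np.pi/2)"
```

```text
t 17.82 pos [ 0.558  -0.0616  0.1526] rv [[0.587, 0.81, 0.006], [0.81, -0.587, -0.003], [0.001, 0.006, -1.0]] F [ 0.9  0.5 -0.5] open 0.993
shift [ 0.175  -0.3084  0.0008] rot deg [   0.3    0.4 -125.9] q7 [ 0.31  0.8  -0.48  1.85  0.6   0.63 -1.17]
t 17.82 pos [ 0.558  -0.0616  0.1526] rv [[0.587, 0.81, 0.006], [0.81, -0.587, -0.003], [0.001, 0.006, -1.0]] F [ 0.9  0.5 -0.5] open 0.993
shift [ 0.175  -0.3084  0.0008] rot deg [ 0.3 -0.2 54.1] q7 [ 0.31  0.8  -0.48  1.85  0.6   0.63 -1.17]
```

q7 is heading for its negative limit, so I turn the other way.

>>> send_rows(moves=[0.015,-0.03,0,0,0,-7,0.033,-0.06,0,0,0,-14,0.05,-0.09,0,0,0,-21,0.07,-0.12,0,0,0,-28,0.09,-0.155,0,0,0,-35])

```text
clock: 18.23
tool_pos: [0.4846, 0.1024, 0.1512]
eef_rot: [0.711, 0.703, 0.0, 0.003]
contact_force: [0.6, 0.8, 0.3]
opening: 1.004
```

```bash
python3 -c "
from to import *
to(.411,.261,.15,np.pi/2)"
```

```text
t 18.23 pos [0.4846 0.1024 0.1512] rv [[0.012, 1.0, 0.005], [1.0, -0.012, -0.004], [-0.004, 0.005, -1.0]] F [0.6 0.8 0.3] open 1.004
shift [ 0.1577 -0.0755  0.0002] rot deg [  0.1   0.4 -90.7] q7 [ 0.04  0.76 -0.56  2.04  0.78  0.56 -1.1 ]
```

>>> send_rows(moves=[0.03,-0.015,0,0,0,-7,0.06,-0.03,0,0,0,-14,0.09,-0.045,0,0,0,-21,0.125,-0.06,0,0,0,-28,0.157,-0.075,0,0,0,-35])

```text
clock: 18.65
tool_pos: [0.4102, 0.2615, 0.1497]
eef_rot: [0.464, 0.886, -0.001, 0.003]
contact_force: [0.4, -0.1, 0.1]
opening: 0.998
```

>>> send_rows(moves=[0,0,0,0,0,-7,0,0,0,0,0,-14,0,0,0,0,0,-21,0,0,0,0,0,-28,0,0,0,0,0,-35])

```text
clock: 19.07
tool_pos: [0.4097, 0.261, 0.1491]
eef_rot: [0.173, 0.985, -0.003, 0.002]
contact_force: [0.4, -0.7, 0.2]
opening: 1.003
```

```bash
python3 -c "
from to import *
to(.411,.261,.15,np.pi/2)"
```

```text
t 19.07 pos [0.4097 0.261  0.1491] rv [[-0.94, 0.342, 0.003], [0.341, 0.94, -0.006], [-0.005, -0.005, -1.0]] F [ 0.4 -0.7  0.2] open 1.003
shift [-0.0012  0.0004 -0.0009] rot deg [ -0.3   0.2 -20. ] q7 [-0.17  0.84 -0.84  2.06  1.    0.73 -0.45]
```

>>> send_rows(moves=[-0.001,0,0,0,0,-7,-0.001,0,0,0,0,-14,-0.001,0,0,0,0,-20,-0.001,0,0,0,0,-20,-0.001,0,0,0,0,-20])

```text
clock: 19.48
tool_pos: [0.4103, 0.2602, 0.1485]
eef_rot: [0.001, 1.0, -0.003, 0.001]
contact_force: [-0.7, 0.6, -0.0]
opening: 1.0
```

Run:
```python
from to import *
p=snap("wrist","w12"); circ(p,.412,.261,.014,.025); to(.411,.261,.06,np.pi/2)
P=cloud(p,np.ones((384,512),bool)); Q=P[(abs(P[:,0]-.625)<.05)&(abs(P[:,1]-.254)<.05)&(P[:,2]>.027)&(P[:,2]<.035)]; print("vtop",len(Q),Q.mean(0).round(4),cv2.minAreaRect((Q[:,:2]*1000).astype(np.float32)))
```

```text
1479 z 0.014 mean [0.4099 0.2659] circ [410.5 266. ] 25.0
t 19.53 pos [0.4104 0.2603 0.1487] rv [[-1.0, 0.003, 0.002], [0.003, 1.0, -0.006], [-0.002, -0.006, -1.0]] F [ 0.1 -0.4 -0.4] open 1.0
shift [-0.0004  0.0013  0.0887] rot deg [-0.4  0.1 -0.1] q7 [-0.13  0.87 -0.92  2.06  1.04  0.78 -0.15]
vtop 0 [nan nan nan] ((0.0, 0.0), (0.0, 0.0), 0.0)<stdin>:3: RuntimeWarning: Mean of empty slice.
  ret = um.true_divide(
```

View pics/w12.png

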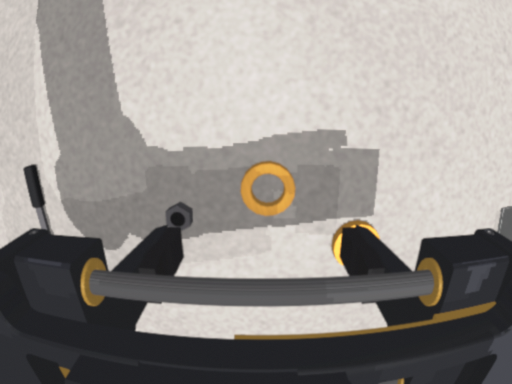

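The collar is at (268,188) with the look-alike at (357,245) and the nut at (179,216) both clear of the finger lanes. The wrist camera gives (0.4105, 0.266).

>>> send_rows(moves=[0,0.005,0.02,-0.3,0,0,0,0.005,0.045,-0.3,0,0,0,0.005,0.07,-0.3,0,0,0,0.005,0.09,-0.3,0,0,0,0.005,0.1,-0.3,0,0])

```text
clock: 19.95
tool_pos: [0.41, 0.2637, 0.0465]
eef_rot: [0.002, 1.0, -0.002, 0.0]
contact_force: [-0.3, -0.1, 0.5]
opening: 1.002
```

```bash
python3 -c "
from to import *
to(.4105,.265,.0285,np.pi/2)"
```

```text
t 19.95 pos [0.41   0.2637 0.0465] rv [[-1.0, 0.005, 0.0], [0.005, 1.0, -0.004], [-0.0, -0.004, -1.0]] F [-0.3 -0.1  0.5] open 1.002
shift [-0.0005  0.0013  0.018 ] rot deg [-0.2  0.  -0.3] q7 [-0.22  1.03 -0.76  2.09  1.34  0.66 -0.39]
```

>>> send_rows(moves=[-0.0005,0.0013,0.007,-0.2,0,0,-0.0005,0.0013,0.013,-0.2,0,0,-0.0005,0.0013,0.0175,-0.2,0,0,-0.0005,0.0013,0.0175,-0.2,0,0,-0.0005,0.0013,0.0175,-0.2,0,0])

```text
clock: 20.37
tool_pos: [0.4105, 0.2651, 0.0292]
eef_rot: [0.003, 1.0, -0.0, 0.0]
contact_force: [0.5, -0.4, -0.7]
opening: 0.998
```

>>> send_rows(moves=[0,0,0,0,0,0,0,0,0,0,0,0,0,0,0,0,0,0,0,0,0,0,0,0,0,0,0,0,0,0], claw=1, grip_force=25)

```text
clock: 20.78
tool_pos: [0.4107, 0.2651, 0.0294]
eef_rot: [0.003, 1.0, -0.0, 0.0]
contact_force: [0.3, 0.6, -0.2]
opening: 0.649
```

>>> send_rows(moves=[0,0,0,0,0,0,0,0,0,0,0,0,0,0,0,0,0,0,0,0,0,0,0,0,0,0,0,0,0,0])

```text
clock: 21.2
tool_pos: [0.4107, 0.2651, 0.0295]
eef_rot: [0.003, 1.0, -0.0, 0.0]
contact_force: [0.7, -0.5, 2.1]
opening: 0.552
```

>>> send_rows(moves=[0,0,-0.01,0,0,0,0,0,-0.025,0,0,0,0,0,-0.045,0,0,0,0,0,-0.06,0,0,0,0,0,-0.065,0,0,0])

```text
clock: 21.62
tool_pos: [0.411, 0.2657, 0.096]
eef_rot: [0.003, 1.0, 0.001, 0.001]
contact_force: [0.7, 0.3, -1.7]
opening: 0.551
```

Run:
```python
from to import *
p=snap("side","d13"); p=snap("wrist","w13"); to(.555,.261,.09,np.pi/2)
```

```text
t 21.72 pos [0.411  0.2652 0.0949] rv [[-1.0, 0.006, 0.002], [0.006, 1.0, 0.001], [-0.002, 0.001, -1.0]] F [-0.  -0.6 -1.5] open 0.546
shift [-0.144  -0.0034  0.0052] rot deg [ 0.   0.1 -0.3] q7 [-0.19  0.95 -0.83  2.08  1.19  0.7  -0.27]
```

View pics/w13.png

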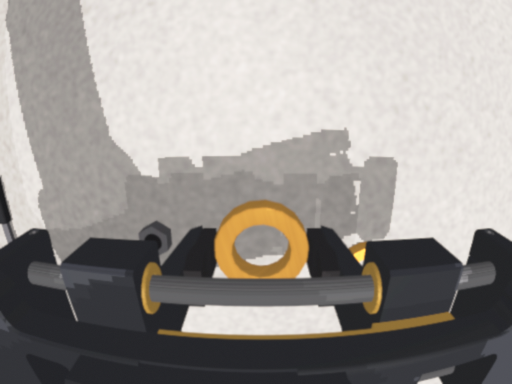

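The collar is held flat between the jaws. Now I refine the V-block pose and the collar's offset in the hand.

Run:
```python
from look import *
p=pickle.load(open("w13.pkl","rb")); 
P=cloud(p,(p["image"][...,0]>150)&(p["image"][...,2]<90)); Q=P[(np.hypot(P[:,0]-.411,P[:,1]-.265)<.04)&(P[:,2]>.04)]
print(len(Q),np.percentile(Q,[2,50,98],axis=0).round(4)); T=Q[Q[:,2]>np.percentile(Q[:,2],95)-.004]; print(T.mean(0),cv2.minEnclosingCircle((T[:,:2]*1000).astype(np.float32)))
for f in ("w1","scene1","side1"):
    p=pickle.load(open(f+".pkl","rb")); p["wrist"]=f=="w1"; P=cloud(p,np.ones((384,512),bool))
    Q=P[(abs(P[:,0]-.625)<.04)&(abs(P[:,1]-.254)<.04)&(P[:,2]>.027)&(P[:,2]<.035)]
    print(f,len(Q))
    if len(Q)<20: continue
    for s in (1,-1):
        q=Q[(Q[:,1]-.254)*s>0]; l=cv2.fitLine((q[:,:2]*1000).astype(np.float32),cv2.DIST_HUBER,0,.01,.01).ravel(); print(s,len(q),q.mean(0).round(4),"ang",np.arctan(l[1]/l[0]),q[:,0].min(),q[:,0].max())
    print(cv2.minAreaRect((Q[:,:2]*1000).astype(np.float32)))
```

```text
4030 [[0.3867 0.2355 0.0722]
 [0.4021 0.2658 0.0805]
 [0.4265 0.2896 0.1571]]
[0.38997918 0.26063278 0.15787335] ((392.4773864746094, 265.9909362792969), 32.35312271118164)
w1 619
1 204 [0.6349 0.2733 0.0295] ang 0.03209437 0.6081623579697413 0.6499256933641322
-1 415 [0.6194 0.2356 0.03  ] ang -0.0943266 0.5954678506910764 0.6461383440313795
((622.8717651367188, 256.0346374511719), (50.737056732177734, 50.59779739379883), 84.5208740234375)
scene1 204
1 98 [0.6295 0.2748 0.0298] ang -0.09756651 0.601381207737697 0.6534642467130094
-1 106 [0.6244 0.2344 0.0296] ang -0.11321161 0.5977097396738571 0.6500425107891551
((625.6138305664062, 254.4469451904297), (50.42412185668945, 52.475467681884766), 84.77706909179688)
side1 69
1 34 [0.6244 0.2751 0.0291] ang -0.019583272 0.6005152083042783 0.6496849073757903
-1 35 [0.6201 0.2334 0.0289] ang -0.10906128 0.5957399357754786 0.6432506777554993
((621.9878540039062, 254.6011962890625), (54.3506965637207, 48.324501037597656), 81.99119567871094)
```

V-block: centre about (0.623, 0.2555), yaw about -0.097, so the collar goes to (0.553, 0.262).

>>> send_rows(moves=[-0.025,-0.001,0,0,0,0,-0.055,-0.002,0,0,0,0,-0.085,-0.003,0,0,0,0,-0.115,-0.003,0,0,0,0,-0.142,-0.002,0,0,0,0])

```text
clock: 22.13
tool_pos: [0.5545, 0.2607, 0.0934]
eef_rot: [0.004, 1.0, -0.001, 0.0]
contact_force: [-0.0, 0.9, -2.0]
opening: 0.548
```

>>> send_rows(moves=[0,0,0,0,0,0,0,0,0.008,0,0,0,0,0,0.018,0,0,0,0,0,0.028,0,0,0,0,0,0.035,0,0,0])

```text
clock: 22.55
tool_pos: [0.5525, 0.2603, 0.0562]
eef_rot: [0.002, 1.0, -0.002, -0.001]
contact_force: [-0.7, -0.7, -1.3]
opening: 0.55
```

Run:
```python
from to import *
to(.5533,.2623,.0298,np.pi/2); p=snap("side","d14"); b=p["image"][...,::-1]; cv2.imwrite('pics/c14.png',cv2.resize(b[90:200,190:340],(750,550)))
```

```text
t 22.55 pos [0.5525 0.2603 0.0562] rv [[-1.0, 0.005, -0.002], [0.005, 1.0, -0.003], [0.002, -0.003, -1.0]] F [-0.7 -0.7 -1.3] open 0.55
shift [-0.0008  0.0021  0.0264] rot deg [-0.2 -0.1 -0.3] q7 [-0.08  1.1  -0.83  1.71  1.06  0.86  0.15]
```

View pics/c14.png

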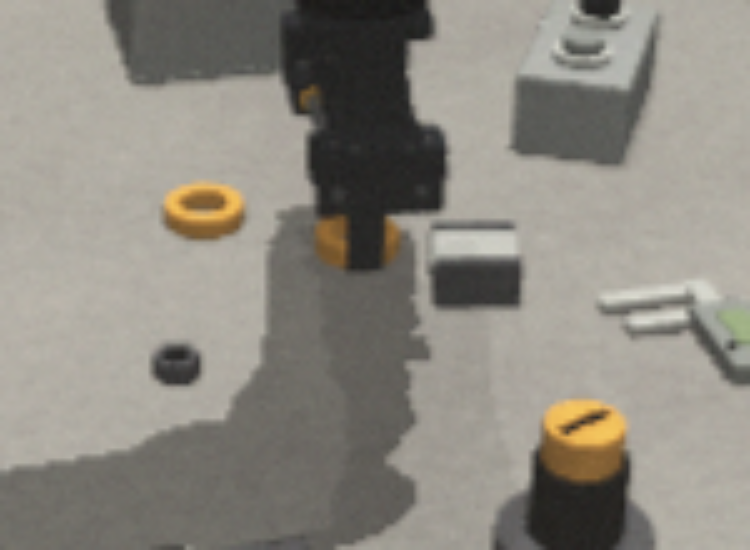

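The collar hangs flat left of the V-block, with the gripper clear of it. Lowering and releasing.

>>> send_rows(moves=[-0.001,0.002,0.008,-0.2,0,0,-0.001,0.002,0.016,-0.2,0,0,-0.001,0.002,0.022,-0.2,0,0,-0.001,0.002,0.026,-0.2,0,0,-0.001,0.002,0.0265,-0.2,0,0])

```text
clock: 23.02
tool_pos: [0.5529, 0.2615, 0.0294]
eef_rot: [0.003, 1.0, -0.001, -0.002]
contact_force: [-3.5, -3.0, 9.9]
opening: 0.549
```

>>> send_rows(moves=[0,0,0,0,0,0,0,0,0,0,0,0,0,0,0,0,0,0,0,0,0,0,0,0,0,0,0,0,0,0], claw=-1)

```text
clock: 23.43
tool_pos: [0.553, 0.2616, 0.0294]
eef_rot: [0.003, 1.0, -0.001, -0.002]
contact_force: [0.3, -0.0, -0.1]
opening: 0.908
```

>>> send_rows(moves=[0,0,0,0,0,0,0,0,-0.01,0,0,0,0,0,-0.035,0,0,0,0,0,-0.07,0,0,0,0,0,-0.11,0,0,0])

```text
clock: 23.85
tool_pos: [0.5523, 0.2612, 0.1398]
eef_rot: [0.002, 1.0, -0.002, -0.003]
contact_force: [0.6, -0.8, 0.1]
opening: 0.997
```

>>> send_rows(moves=[0,0,-0.03,0,0,0,0.02,0,-0.06,0,0,0,0.05,0,-0.09,0,0,0,0.08,0,-0.1,0,0,0,0.1,0,-0.1,0,0,0])

```text
clock: 24.27
tool_pos: [0.4509, 0.2636, 0.2442]
eef_rot: [0.001, 1.0, -0.0, -0.001]
contact_force: [-0.4, -0.2, 0.2]
opening: 1.001
```

Run:
```python
from to import *
st()
import warnings; warnings.simplefilter("ignore")
for n,f in (("scene","s15"),("side","d15")):
    p=snap(n,f); print(n)
    for nm,a in dict(collar=(.5533,.2623,.014,.025),plug=(.625,-.005,.078,.02),sleeve=(.625,-.005,.056,.024),bush=(.631,-.234,.036,.014),nut=(.441,.179,.013,.014)).items(): print(nm,end=" "); circ(p,*a)
    P=cloud(p,np.ones((384,512),bool)); q=P[(abs(P[:,0]-.625)<.04)&(abs(P[:,1]-.254)<.04)&(P[:,2]>.027)&(P[:,2]<.035)]; print("v",cv2.minAreaRect((q[:,:2]*1000).astype(np.float32)))
    old=cv2.imread(f"pics/{n}0.png"); d=cv2.absdiff(old,p["image"][...,::-1].copy())
st()
```

```text
t 24.27 pos [0.4509 0.2636 0.2442] rv [[-1.0, 0.002, -0.002], [0.002, 1.0, -0.0], [0.002, -0.0, -1.0]] F [-0.4 -0.2  0.2] open 1.001
scene
collar 236 z 0.0134 mean [0.557  0.2606] circ [556.  260.8] 25.7
plug 193 z 0.078 mean [ 0.6283 -0.007 ] circ [626.   -5.3] 21.8
sleeve 114 z 0.056 mean [6.383e-01 4.000e-04] circ [628.  -6.] 24.1
bush 70 z 0.0357 mean [ 0.634  -0.2353] circ [ 633.8 -237.3] 16.0
nut 68 z 0.0128 mean [0.4442 0.1783] circ [442.5 178.5] 13.5
v ((626.0369262695312, 253.979736328125), (50.896400451660156, 51.983699798583984), 83.15121459960938)
side
collar 76 z 0.0126 mean [0.552  0.2595] circ [552. 261.] 26.5
plug 127 z 0.0771 mean [ 0.6231 -0.0091] circ [623.4  -7.9] 20.3
sleeve 65 z 0.0554 mean [ 0.6208 -0.0189] circ [623.7  -7.9] 23.7
bush 91 z 0.0352 mean [ 0.6292 -0.2372] circ [ 627.6 -235.8] 15.3
nut 43 z 0.0121 mean [0.4385 0.1784] circ [439.8 180.4] 13.9
v ((622.1172485351562, 254.54595947265625), (56.051761627197266, 47.924983978271484), 82.75852966308594)
t 24.37 pos [0.4497 0.2625 0.2424] rv [[-1.0, -0.001, -0.005], [-0.001, 1.0, -0.004], [0.005, -0.004, -1.0]] F [ 1.3  0.2 -0. ] open 0.996
```

View pics/s15.png

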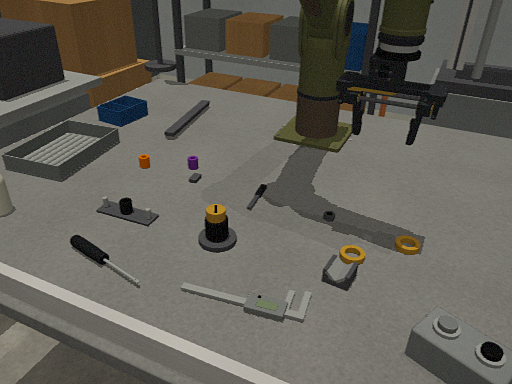

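View pics/d15.png

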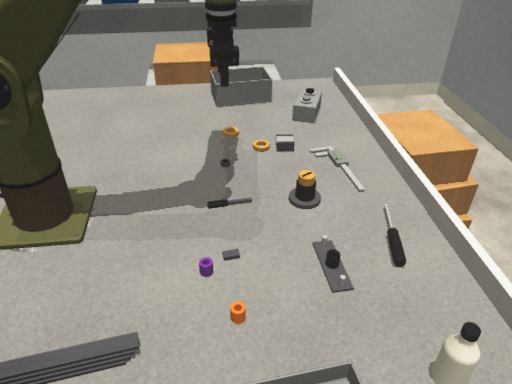

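All four parts read in place in both views. The collar measures about 70 mm in front of the V-block centre and 1 mm off the groove line, and the nut, block and file are unmoved. Handing in.

Run:
```python
from plant import r
print(r.finish_job())
```

```text
the job is handed in; nothing more can be done
None
```

All four parts are set out as the task asked, and I handed the job in at about 24.4 s of the 109 s allowed. The hand-in reports no verdict, so the figures below are my own last camera measurements.

| Part | Where it stands | Last check |
|---|---|---|
| Sleeve | upright on the anvil | about 1 mm off centre by the wrist camera; top at 56 mm, as expected |
| Plug | nose down in the sleeve's bore | about 2 mm off the sleeve's axis; top at 78 mm, as expected for a seated shoulder |
| Black bush | upright on the stop plate | about 1 mm off midway between the pins; top at 36 mm, as expected |
| Collar (the ring nearer the base) | flat on the bench in front of the V-block | about 20 mm clear of the front face, about 1 mm off the groove line |

- **Bystanders:** the nut measured within about 1 mm of where it started. The block and the file I only compared by eye in the pictures, and they look unmoved.
- **Disagreements:** the scene and side cameras differ from each other by about 4–5 mm in x, so I relied on positions relative to each other and on the wrist camera. The collar's grip opening read 48.4 mm for a 50 mm part, but it was still centred in the hand. Neither affects the result.
- **Contact:** the gripper was empty and clear of everything at the end. The highest contact force reported after any move was about 10 N, when the collar touched the bench.

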